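# Nest a mixing cup in the bench mixer's holder

## Robot

A 7-joint arm with a two-finger parallel gripper is mounted at the origin on the work surface. World frame = base frame: x ahead of the robot, y to its left, z up, the work surface at z = 0. Lengths are in m, angles in rad, forces in N, time in s.
With the tool pointing down it reaches from about 0.4 to 0.75 m from the base axis. Payload 19.5 kg.
Tool frame: the origin (TCP) lies midway between the tips of the shut fingers; the grasp point (between the pads) lies 19 mm behind it (bot.grasp_offset is the distance from the TCP to the grasp point, in m); y points along the fingers, z is the direction in which the jaws open and shut, and the axes are right-handed (so a half turn about y gives the same grasp; the last joint's range is limited). The gripper opens to 85 mm and grips with 20 to 120 N. Pads are 22 mm wide; open, the fingers measure 114 mm over their backs; the gripper's body (76 mm by 85 mm) begins 54 mm behind the grasp point. The pads swing forward as they close: fully open they stand 13 mm farther back than shut.
Start: joints at [-1.381, 0.707, -0.028, 1.485, 0.022, 0.951, -0.075], TCP at [0.132, 0.56, 0.231] pointing down, gripper open.
Joint ranges: [-2.71, 2.71], [-0.32, 2.16], [-1.57, 1.52], [0, 2.45], [-1.46, 4.6], [0, 2.02], [-2.83, 2.83]. Speed limits (rad/s): [1.89, 1.89, 2.57, 2.57, 3.01, 3.01, 3.01].

## Interface

Orientations are given as a 3x3 rotation matrix whose columns are the frame's x, y, z axes.
In Python, from workcell import bot gives the robot as it stands.
- The arm moves only by the tool jog_arm, never from a script. Its argument "moves" is a list of rows, each an object of numbers: "x", "y", "z": the shift along the world's x, y, z in mm; "spin": the turn about the world's z in rad. A call has 1 to 20 rows; each row shifts and turns the commanded pose from where the row before left it; what a row does not reach is not made up. A row lasts 1/12 s, in which the tool goes at most 41.7 mm and 7.16 degrees, less where a joint would pass 70% of its speed; a pose out of reach is approached as far as the arm can. A call with a gripper value outside its range is refused whole. "grip" is the closure, from 0 (fully open) to 1 (shut), set as the call begins (left out, the last holds). The fingers move at their own pace and stop on an object; "force" is the grip in N (left out, the last holds). Time passes only in rows, so rows that do not move let the fingers close. It gives the time, the measured TCP pose, the force and the opening at its end, in the units of the state.
- bot.state(): the state, without advancing time (a new reading comes with each control period).
- bot.grab_frame(name): name is "side" or "top"; returns a dict with "image" (400x640x3 uint8, red, green, blue), "fx", "fy", "cx", "cy" (pixels), "k1" (the pictures are not rectified: a ray, as slopes to the right and down, at radius r is drawn at 1 + k1 r^2 times it, then the intrinsics apply), "cam_to_world" (4x4, takes a point from camera to world coordinates). Camera axes: x right, y down, z forward; pixel columns grow to the right and rows downward; lengths in m; the calibration is good to about 2 mm. A picture is of the moment at which its call begins. There is no depth.
- bot.hand_in(): hands the job in, once; it reports no verdict.
The state is a dict: "time_s": time; "joints": joint angles; "qvel": joint speeds; "joint_efforts": joint torques, N m; "position": TCP position; "orientation": TCP orientation; "contact_force": force on the tool from outside, world axes, zero at the start; "torque": the same for the moment, N m; "opening": finger opening in m.
Only numpy, scipy, OpenCV 4.12 (cv2) and the standard library are available. Lean on these libraries where they do the work, as an engineer would, in place of code of your own. Each camera call takes 0.05 s, during which the arm holds its last target. There are 200 camera calls.

## Task

Get the small bench mixer ready for a batch of casting resin: unscrew the knurled collar from the threaded neck of the mixer's cup holder and lay it flat on the clear part of the black mat. Then nest the taller of the two white cups upright in the holder and press it down lightly until it sits straight and snug, its rim band left standing about 6 mm clear of the holder's rim, never jammed down onto it. Leave everything else where it lies.

Things in the scene. Friction and masses are not known exactly. Their poses are not given: they have to be found in the camera images.
- collar_mid (a point): Knurled dark steel collar: a ring 67 mm across, 22 mm high, about 55 g, with a lip inside its top edge (46 mm opening). The point is on its axis, half-way up, 11 mm above its underside; z is its axis. It starts run down by hand, not tightened, on the holder's neck, its lip on the holder's rim (collar top 3 mm above the rim). See holder_neck for its thread.
- holder_neck (a point): Point on the axis of the holder's threaded neck, 12 mm below its rim. Right-hand quick thread, 16 mm rise a turn, 2.5 mm axial play: the collar unscrews anticlockwise seen from above and rises with it. Collar yaw minus mixer yaw is 0 to 0.7 rad at the start; at about 2.2 rad the collar is free to lift straight off (up to 2.6 does no harm). Before that the thread holds it down.
- holder_rim (a point): Centre of the mouth of the mixer's cup holder at rim height, 138 mm above the desk; z up. The holder is a fixed tapered aluminium cup, 51 mm across its rim outside, lined with a slotted sleeve of eight springy steel leaves: 42 mm inside at the mouth, radius narrowing 0.1 mm per mm of depth, 66 mm deep; the leaves give outward. Thread ridges outside the neck reach 57 mm across.
- mixer: Small bench mixer, fixed: a white box 120 mm (its x) by 105 mm (its y), 66 mm high, with the cup holder upright on the middle of its top. Origin at the centre of its underside, straight below holder_rim; dial and switch on its -x face. It stands on the robot's left or right.
- cup_mid (a point): The taller white cup, a disposable mixing cup, open at the top, 76 mm high, about 30 g: tapered wall 32.4 mm across at the bottom, 44.8 mm across 62 mm up, then an upright rim band 50 mm across and 14 mm high to the top. The point is on its axis, half-way up (38 mm above the bottom); z is its axis, up. It starts upright on the desk.
- cup_band (a point): Point on the tall cup's axis at the lower edge of its rim band, 62 mm above its bottom. Dropped into the holder, the cup lodges with this about 14 mm above holder_rim. A push spreads the leaves: some 3 to 8 N takes it down to 10 mm, 5 to 12 N to 6 mm, 7 to 16 N to 2 mm; it stays where left (springs back under 1 mm). Nested well: 2 to 10.5 mm above the rim; under 0.8 mm is jammed.
- mat: Black rubber mat, fixed on the desk on the side away from the mixer, 150 mm (its x) by 200 mm (its y), 2 mm thick. Origin at the centre of its underside. The screwdriver lies near its +y edge and the printed finger near its -y edge, both roughly along its x; the strip between them is clear.
- screwdriver_mid (a point): Bystander: screwdriver lying on the mat, 135 mm long (its x), handle 25 mm thick; the point is at the middle of its length, on its axis.
- finger_mid (a point): Bystander: 3D-printed robot finger lying on the mat, 105 mm long (its x), 18 mm wide, 14 mm high; the point is near its middle, 7 mm above the mat.
- small_cup_mid (a point): Bystander: smaller white measuring cup, 41 mm across the rim, 44 mm high, standing on the desk; the point is on its axis, 22 mm up.
- bottle_mid (a point): Bystander: white bottle 66 mm across, 170 mm high, standing on the desk; the point is on its axis, 85 mm up. The tall cup, the small cup and the bottle stand in a row leading away from the robot, in any order, 95 mm or more apart centre to centre.
Things that resemble listed ones, but are neither listed nor needed, are in the scene too. What is shaped like the part that bears cup_mid but green is not meant.

How it is judged:
On the way, in this order (a step that is already met when the one before it is completed fails the run):
1. the collar is unscrewed and lifted clear above the holder's rim (z of collar_mid in the frame of holder_rim above 0.015 m), for 0.1 s.
2. the collar lies flat on the mat, let go (x of collar_mid in the frame of mat between -0.045 and 0.045 m and y of collar_mid in the frame of mat between -0.07 and 0.07 m and height (world z) of collar_mid below 0.016 m and angle between collar_mid's own z axis and vertical below 0.06 rad and contact force between collar and the fingers below 0.1 N), for 0.2 s.
3. the cup is nested in the holder: upright, centred, its rim band 2 to 10.5 mm above the holder's rim (horizontal distance between cup_mid and holder_rim below 0.004 m and angle between cup_mid's own z axis and vertical below 0.06 rad and z of cup_mid in the frame of holder_rim between -0.022 and -0.0135 m), for 0.2 s.
At the end, for the whole second after the job is handed in: The tall cup is nested in the holder within 4 mm of its axis and 3.4 degrees of upright, its rim band 2 to 10.5 mm above the holder's rim; the collar lies flat on the mat, its centre within 45 mm (mat x) and 70 mm (mat y) of the mat's centre; both let go and at rest (all of step 3 and x of collar_mid in the frame of mat between -0.045 and 0.045 m and y of collar_mid in the frame of mat between -0.07 and 0.07 m and height (world z) of collar_mid below 0.016 m and angle between collar_mid's own z axis and vertical below 0.06 rad and linear speed of each of cup, collar below 0.01 m/s); the robot touches nothing.
It fails at once if the cup is jammed down: its rim band under 0.8 mm above the holder's rim (z of cup_mid in the frame of holder_rim below -0.0232 m and horizontal distance between cup_mid and holder_rim below 0.012 m).
It fails at once if the cup is pressed against the holder with more than 40 N (contact force between cup and mixer above 40 N).
It fails at once if the small cup, the bottle, the screwdriver or the printed finger is shifted by more than 25 mm (distance of any of small_cup_mid, bottle_mid, screwdriver_mid, finger_mid from where it was at the start of the episode above 0.025 m).
It also fails if it takes over 62 s, if anything falls off the work surface, if the arm or the gripper's body presses on something with over 40 N, if the wrist force passes 120 N, or if a joint passes its speed limit or range.

## Working session

There is one attempt and no reset: what is moved stays moved. The work goes in short steps, Python scripts to look and compute and a tool call to move; the robot and the scene stay as the last step left them, time stands still between calls to the robot, and variables do not carry over. Pictures are saved under pics/ and viewed, about 8 in all and at most 12, crops included, and the job is handed in when it is done.

Besides the shell and the picture viewer there is one more tool, called after "Call:" by a JSON object that holds its "name" and its "arguments". jog_arm: Moves the arm, as the interface text tells. Its arguments: {"type":"object","properties":{"moves":{"type":"array"},"grip":{"type":"number"},"force":{"type":"number"}},"required":["moves"]}

```bash
ls; mkdir -p pics
cat > h.py <<'E'
import numpy as np, cv2
from workcell import bot
def grab(n,save=None):
    f=bot.grab_frame(n)
    if save: cv2.imwrite('pics/'+save,f['image'][:,:,::-1])
    return f
def ray(f,u,v):
    K=np.array([[f['fx'],0,f['cx']],[0,f['fy'],f['cy']],[0,0,1.]])
    p=cv2.undistortPoints(np.array([[[u,v]]],float),K,np.array([f['k1'],0,0,0.]))[0,0]
    # cv2 model: distorted = undist*(1+k1 r^2)
    T=np.array(f['cam_to_world']); return T[:3,3],T[:3,:3]@np.array([p[0],p[1],1.])
def onz(f,u,v,z):
    o,d=ray(f,u,v); return (o+d*(z-o[2])/d[2])[:3]
def proj(f,P):
    T=np.array(f['cam_to_world']); c=T[:3,:3].T@(np.array(P)-T[:3,3]); a,b=c[:2]/c[2]; s=1+f['k1']*(a*a+b*b)
    return np.array([f['fx']*a*s+f['cx'],f['fy']*b*s+f['cy']])
E
python3 - <<'E'
from h import *
for n in('top','side'):
    f=grab(n,n+'0.png'); print(n,f['fx'],f['cx'],f['cy'],f['k1'],np.round(f['cam_to_world'],3).tolist())
s=bot.state(); print(s['time_s'],s['position'],np.round(s['orientation'],3).tolist(),s['opening'],bot.grasp_offset)
E
```

```text
pics
top 492.8973297870709 322.6217991913126 199.7295188667406 -0.14712363528466083 [[-0.033, -0.979, 0.199, 0.351], [-0.999, 0.033, -0.007, 0.025], [0.0, -0.199, -0.98, 1.368], [0.0, 0.0, 0.0, 1.0]]
side 432.7472070885216 321.44135714990546 196.0110348732298 -0.04403158387253674 [[-0.926, -0.252, 0.281, 0.357], [-0.377, 0.598, -0.707, 0.667], [0.01, -0.761, -0.649, 0.676], [0.0, 0.0, 0.0, 1.0]]
0.1 [0.13204544 0.55938703 0.2308657 ] [[0.973, -0.0, 0.23], [-0.23, -0.001, 0.973], [0.0, -1.0, -0.001]] 0.08541430112564143 0.0187
```

View pics/top0.png

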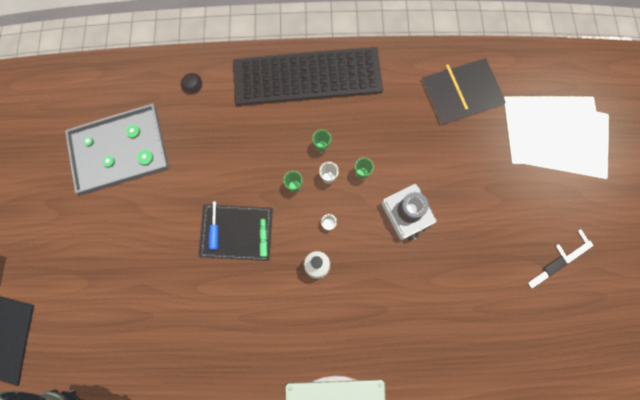

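View pics/side0.png

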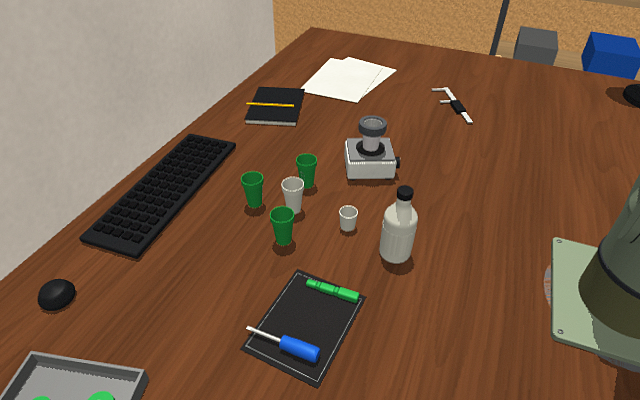

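Top view (robot at the bottom, image right = −y): mixer at (410,210), collar at (413,207), tall white cup at (329,173) amid three green ones, small cup at (328,222), bottle at (317,265), and mat at (236,232) with the screwdriver at left (214) and the finger at right (263).

Run:
```python
from h import *
a=cv2.imread('pics/top0.png'); b=cv2.imread('pics/side0.png')
R=lambda im,x,y,w,h,s:cv2.resize(im[y:y+h,x:x+w],None,fx=s,fy=s,interpolation=cv2.INTER_CUBIC)
out=np.zeros((600,800,3),np.uint8)
out[:280,:400]=R(a,375,175,80,56,5); out[:280,400:800]=R(a,280,145,100,70,4)
out[280:600,:320]=R(b,335,105,80,80,4); out[280:600,320:800]=R(b,235,145,120,80,4)
cv2.imwrite('pics/crop1.png',out)
```

```text
(no output)
```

View pics/crop1.png

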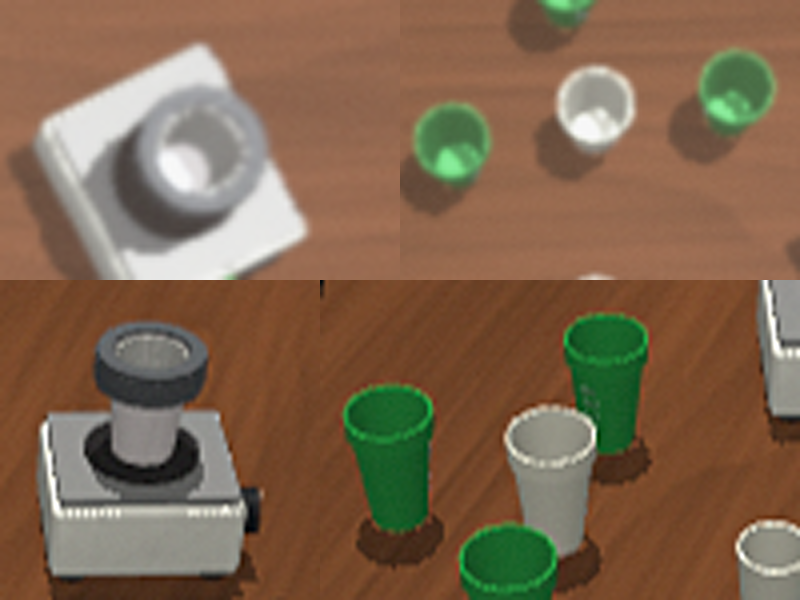

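The crops show the collar's top ring centred near top-view (415.5,204.6) and side-view (373,122). The cup rim is centred near top (329,171) and side (292.7,184.3).

Run:
```python
from h import *
T=grab('top');S=grab('side')
def tri(a,b):
    o1,d1=ray(T,*a);o2,d2=ray(S,*b)
    A=np.stack([d1,-d2],1);t=np.linalg.lstsq(A,o2-o1,rcond=None)[0]
    p,q=o1+d1*t[0],o2+d2*t[1];return (p+q)/2,np.linalg.norm(p-q)
def fit(f,mask,z,R,name,c0):
    # silhouette points on rim plane -> circle candidates
    cs,_=cv2.findContours(mask,cv2.RETR_EXTERNAL,cv2.CHAIN_APPROX_NONE)
    c=max(cs,key=cv2.contourArea)[:,0,:]
    P=np.array([onz(f,u,v,z)[:2] for u,v in c]);
    d=np.linalg.norm(P-c0,axis=1)
    # keep points on the far side (top rim bounds the silhouette away from camera)
    o=np.array(f['cam_to_world'])[:2,3]; away=(P-c0)@((c0-o)/np.linalg.norm(c0-o))>-0.3*R
    Q=P[away]
    from scipy.optimize import least_squares
    r=least_squares(lambda x:np.hypot(*(Q-x[:2]).T)-x[2],[*c0,R],loss='soft_l1',f_scale=.001)
    print(name,np.round(r.x,4),len(Q))
def region(f,u,v,r,cond):
    im=f['image'].astype(int);m=cond(im).astype(np.uint8)*255
    k=np.zeros_like(m);cv2.circle(k,(int(u),int(v)),r,255,-1);return m&k
print('collar',tri((415.7,204.6),(373,122)),'expect .141');print('cup',tri((329,171.3),(292.75,184.3)),'expect .076')
white=lambda i:(i.min(2)>90)&(i.max(2)-i.min(2)<40)
for f,n,u,v,r in((T,'cupT',329,173,18),(S,'cupS',293,190,22)):
    c0=onz(f,*((329,171.3) if f is T else (292.75,184.3)),.076)[:2]; print(c0)
    fit(f,region(f,u,v,r,white),.076,.025,n,c0)
for f,n,u,v,r in((S,'collarS',373,125,20),):
    c0=onz(f,373,122,.141)[:2];print(c0)
    fit(f,region(f,u,v,r,lambda i:(i.max(2)-i.min(2)<40)),.141,.0335,n,c0)
print('collarT',onz(T,415.7,204.6,.141))
print('mixer corners T',[np.round(onz(T,u,v,.066)[:2],3).tolist() for u,v in((416,184),(383,201),(436.6,221.4))])
print('mat T',[np.round(onz(T,u,v,.002)[:2],3).tolist() for u,v in((203,206),(271,206),(269,259),(200,257))])
print('fing/sd T',[np.round(onz(T,u,v,.01)[:2],3).tolist() for u,v in((263,220),(263,255),(213,204),(213,247),(206,235),(219,235))])
print('bottle top, small',onz(T,317,262,.17),onz(T,329,220,.044))
for n,(u,v) in dict(g1=(292,178),g2=(321,137),g3=(364,166)).items(): print(n,onz(T,u,v,.076)[:2])
```

```text
collar (array([ 0.57986219, -0.22049547,  0.13926326]), np.float64(0.0004328935363384804)) expect .141
cup (array([ 0.6928073 , -0.00369553,  0.07240179]), np.float64(0.0007398148883689792)) expect .076
[ 0.69148854 -0.00370682]
cupT [ 0.693  -0.0032  0.0249] 32
[6.91202665e-01 2.94178930e-04]
cupS [ 0.6929 -0.0024  0.024 ] 33
[ 0.57891848 -0.21760444]
collarS [ 0.5798 -0.2169  0.0326] 35
collarT [ 0.57975571 -0.2201221   0.141     ]
mixer corners T [[0.651, -0.24], [0.607, -0.147], [0.546, -0.289]]
mat T [[0.622, 0.357], [0.615, 0.162], [0.466, 0.17], [0.477, 0.364]]
fing/sd T [[0.575, 0.184], [0.477, 0.185], [0.625, 0.326], [0.503, 0.325], [0.537, 0.345], [0.536, 0.308]]
bottle top, small [0.44089616 0.03556066 0.17      ] [5.63223557e-01 4.89443918e-04 4.40000000e-02]
g1 [0.6761575  0.09687618]
g2 [0.78982852 0.01477433]
g3 [ 0.7032878  -0.09934374]
```

Collar axis ≈ (0.580,−0.219), mixer yaw ≈ 0.44, tall cup ≈ (0.693,−0.003), and mat centre ≈ (0.545,0.263) with a clear strip around y≈0.25. I'm moving now, going high over the row.

Call:
{"name": "jog_arm", "arguments": {"moves": [{"x":27,"y":-22,"z":4,"spin":-0.12},{"x":27,"y":-22,"z":4,"spin":-0.12},{"x":27,"y":-22,"z":4,"spin":-0.12},{"x":27,"y":-22,"z":4,"spin":-0.12},{"x":27,"y":-22,"z":4,"spin":-0.12},{"x":27,"y":-22,"z":4,"spin":-0.12},{"x":27,"y":-22,"z":4,"spin":-0.12},{"x":27,"y":-22,"z":4,"spin":-0.12},{"x":27,"y":-22,"z":4,"spin":-0.12},{"x":27,"y":-22,"z":4,"spin":-0.12},{"x":27,"y":-22,"z":4,"spin":-0.12},{"x":27,"y":-22,"z":4,"spin":-0.12},{"x":18,"y":-37,"spin":-0.12},{"x":18,"y":-37,"spin":-0.12},{"x":18,"y":-37,"spin":-0.12},{"x":18,"y":-37,"spin":-0.12},{"x":18,"y":-37,"spin":-0.12},{"x":18,"y":-37,"spin":-0.12},{"x":18,"y":-37,"spin":-0.12},{"x":18,"y":-37,"spin":-0.12}], "grip": 0, "force": 40}}

```text
invalid input
```

Call:
{"name": "jog_arm", "arguments": {"moves": [{"x":-2,"y":-27,"spin":-0.12},{"x":-2,"y":-27,"spin":-0.12},{"x":-2,"y":-27,"spin":-0.12},{"x":-2,"y":-27,"spin":-0.12},{"x":-2,"y":-27,"spin":-0.12},{"x":-2,"y":-27,"spin":-0.12},{"x":-2,"y":-27,"spin":-0.12},{"x":-2,"y":-27,"spin":-0.12},{},{}]}}

```text
invalid input
```

Call:
{"name": "jog_arm", "arguments": {"moves": [{"x":27,"y":-22,"z":4,"spin":-0.12},{"x":27,"y":-22,"z":4,"spin":-0.12}]}}

```text
time_s: 0.37
position: [0.1856, 0.5153, 0.2388]
orientation: [[0.89, -0.001, 0.457], [-0.457, -0.001, 0.89], [-0.001, -1.0, -0.001]]
contact_force: [2.7, -0.6, 0.5]
opening: 0.0852
```

All four keys are needed, then.

Call:
{"name": "jog_arm", "arguments": {"moves": [{"x":27,"y":-22,"z":4,"spin":-0.12},{"x":27,"y":-22,"z":4,"spin":-0.12},{"x":27,"y":-22,"z":4,"spin":-0.12},{"x":27,"y":-22,"z":4,"spin":-0.12},{"x":27,"y":-22,"z":4,"spin":-0.12},{"x":27,"y":-22,"z":4,"spin":-0.12},{"x":27,"y":-22,"z":4,"spin":-0.12},{"x":27,"y":-22,"z":4,"spin":-0.12},{"x":27,"y":-22,"z":4,"spin":-0.12},{"x":27,"y":-22,"z":4,"spin":-0.12},{"x":18,"y":-37,"z":0,"spin":-0.12},{"x":18,"y":-37,"z":0,"spin":-0.12},{"x":18,"y":-37,"z":0,"spin":-0.12},{"x":18,"y":-37,"z":0,"spin":-0.12},{"x":18,"y":-37,"z":0,"spin":-0.12},{"x":18,"y":-37,"z":0,"spin":-0.12},{"x":18,"y":-37,"z":0,"spin":-0.12},{"x":18,"y":-37,"z":0,"spin":-0.12}], "grip": 0, "force": 40}}

```text
time_s: 1.87
position: [0.6006, -0.0022, 0.2792]
orientation: [[-0.875, -0.0, 0.483], [-0.483, 0.0, -0.875], [-0.0, -1.0, -0.0]]
contact_force: [1.5, 0.7, 0.1]
opening: 0.085
```

Call:
{"name": "jog_arm", "arguments": {"moves": [{"x":-2,"y":-27,"z":0,"spin":-0.12},{"x":-2,"y":-27,"z":0,"spin":-0.12},{"x":-2,"y":-27,"z":0,"spin":-0.12},{"x":-2,"y":-27,"z":0,"spin":-0.12},{"x":-2,"y":-27,"z":0,"spin":-0.12},{"x":-2,"y":-27,"z":0,"spin":-0.12},{"x":-2,"y":-27,"z":0,"spin":-0.12},{"x":-2,"y":-27,"z":0,"spin":-0.12},{"x":0,"y":0,"z":0,"spin":0},{"x":0,"y":0,"z":0,"spin":0}]}}

```text
time_s: 2.7
position: [0.5836, -0.2176, 0.2789]
orientation: [[-0.899, -0.001, -0.437], [0.437, -0.0, -0.899], [0.001, -1.0, 0.0]]
contact_force: [-1.0, 0.5, 0.1]
opening: 0.0853
```

Call:
{"name": "jog_arm", "arguments": {"moves": [{"x":-3.5,"y":-1.5,"z":-24,"spin":0},{"x":0,"y":0,"z":-24,"spin":0},{"x":0,"y":0,"z":-24,"spin":0},{"x":0,"y":0,"z":-24,"spin":0},{"x":0,"y":0,"z":-24,"spin":0},{"x":0,"y":0,"z":-15,"spin":0},{"x":0,"y":0,"z":0,"spin":0}]}}

```text
time_s: 3.28
position: [0.58, -0.2161, 0.1414]
orientation: [[-0.901, -0.004, -0.433], [0.433, 0.002, -0.901], [0.004, -1.0, -0.001]]
contact_force: [-0.8, 0.3, 0.3]
opening: 0.0858
```

Run:
```python
from h import *
a=grab('top','t1.png')['image'];b=grab('side','s1.png')['image']
R=lambda im,x,y,w,h,s:cv2.resize(im[y:y+h,x:x+w],None,fx=s,fy=s,interpolation=cv2.INTER_CUBIC)
o=np.hstack([R(a,365,150,100,120,4),R(b,325,65,100,120,4)])
cv2.imwrite('pics/crop2.png',o[:,:,::-1]); print(bot.state()['position'])
```

```text
[ 0.58087081 -0.21731454  0.14474983]
```

View pics/crop2.png

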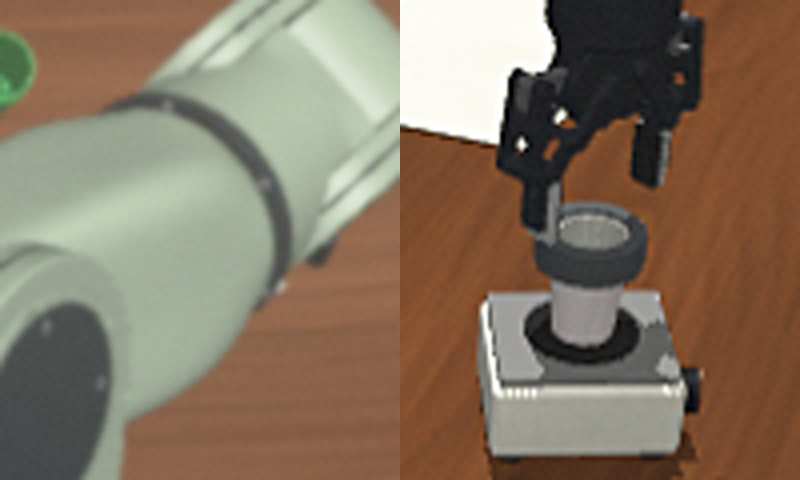

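In the side view, the fingertips at (540,235) and (650,185) of the crop straddle the collar, whose top is at (590,232), and they are clear of it. Next I descend.

Call:
{"name": "jog_arm", "arguments": {"moves": [{"x":-0.5,"y":0,"z":-8,"spin":0},{"x":0,"y":0,"z":-10,"spin":0},{"x":0,"y":0,"z":-10,"spin":0},{"x":0,"y":0,"z":0,"spin":0},{"x":0,"y":0,"z":0,"spin":0},{"x":0,"y":0,"z":0,"spin":0}]}}

```text
time_s: 3.88
position: [0.5802, -0.2181, 0.1165]
orientation: [[-0.9, 0.0, -0.435], [0.435, -0.0, -0.9], [-0.0, -1.0, 0.0]]
contact_force: [-0.9, -0.8, -0.2]
opening: 0.0852
```

Call:
{"name": "jog_arm", "arguments": {"moves": [{"x":0,"y":0,"z":0,"spin":0},{"x":0,"y":0,"z":0,"spin":0},{"x":0,"y":0,"z":0,"spin":0},{"x":0,"y":0,"z":0,"spin":0},{"x":0,"y":0,"z":0,"spin":0},{"x":0,"y":0,"z":0,"spin":0},{"x":0,"y":0,"z":0,"spin":0},{"x":0,"y":0,"z":0,"spin":0}], "grip": 0.4, "force": 25}}

```text
time_s: 4.55
position: [0.5803, -0.218, 0.1169]
orientation: [[-0.9, 0.001, -0.435], [0.435, -0.0, -0.9], [-0.001, -1.0, -0.0]]
contact_force: [-0.3, 1.6, 5.8]
opening: 0.0667
```

Gripped, opening 66.7 mm, with almost no side force. Now I unscrew, rising with the thread.

Call:
{"name": "jog_arm", "arguments": {"moves": [{"x":0,"y":0,"z":0.3,"spin":0.1},{"x":0,"y":0,"z":0.3,"spin":0.1},{"x":0,"y":0,"z":0.3,"spin":0.1},{"x":0,"y":0,"z":0.3,"spin":0.1},{"x":0,"y":0,"z":0.3,"spin":0.1},{"x":0,"y":0,"z":0.3,"spin":0.1},{"x":0,"y":0,"z":0.2,"spin":0.1},{"x":0,"y":0,"z":0.2,"spin":0.1},{"x":0,"y":0,"z":0,"spin":0}], "grip": 0.4, "force": 40}}

```text
time_s: 5.3
position: [0.58, -0.2191, 0.119]
orientation: [[-0.938, 0.001, 0.347], [-0.347, -0.001, -0.938], [-0.0, -1.0, 0.002]]
contact_force: [1.3, -7.7, -2.7]
opening: 0.0661
```

Run:
```python
from h import *
b=grab('side','s2.png')['image'];s=bot.state()
print({k:np.round(s[k],3).tolist() for k in('position','orientation','contact_force','torque','joints','opening')})
```

```text
{'position': [0.58, -0.219, 0.119], 'orientation': [[-0.94, 0.001, 0.341], [-0.341, -0.002, -0.94], [-0.0, -1.0, 0.002]], 'contact_force': [0.571, -7.549, -1.577], 'torque': [-1.488, -0.133, 0.113], 'joints': [0.091, 0.969, 0.492, 1.444, -0.536, 0.863, -0.469], 'opening': 0.066}
```

Call:
{"name": "jog_arm", "arguments": {"moves": [{"x":0,"y":-1,"z":0.3,"spin":0.1},{"x":0,"y":0,"z":0.3,"spin":0.1},{"x":0,"y":0,"z":0.3,"spin":0.1},{"x":0,"y":0,"z":0.2,"spin":0.1},{"x":0,"y":0,"z":0.3,"spin":0.1},{"x":0,"y":0,"z":0.2,"spin":0.1},{"x":0,"y":0,"z":0.3,"spin":0.1},{"x":0,"y":0,"z":0.2,"spin":0.1},{"x":0,"y":0,"z":0,"spin":0}]}}

```text
time_s: 6.1
position: [0.5803, -0.2202, 0.121]
orientation: [[-0.406, 0.001, 0.914], [-0.914, -0.002, -0.406], [0.001, -1.0, 0.002]]
contact_force: [3.1, -6.4, -1.0]
opening: 0.0659
```

Call:
{"name": "jog_arm", "arguments": {"moves": [{"x":0,"y":-0.5,"z":0.3,"spin":0.1},{"x":0,"y":0,"z":0.2,"spin":0.1},{"x":0,"y":0,"z":0,"spin":0},{"x":0,"y":0,"z":1,"spin":0},{"x":0,"y":0,"z":1,"spin":0},{"x":0,"y":0,"z":1,"spin":0},{"x":0,"y":0,"z":0,"spin":0}]}}

```text
time_s: 6.68
position: [0.5804, -0.2203, 0.1242]
orientation: [[-0.224, 0.001, 0.974], [-0.974, -0.001, -0.224], [0.001, -1.0, 0.001]]
contact_force: [5.0, -7.1, -3.5]
opening: 0.0661
```

Call:
{"name": "jog_arm", "arguments": {"moves": [{"x":0,"y":0,"z":1,"spin":0},{"x":0,"y":0,"z":1,"spin":0},{"x":0,"y":0,"z":0,"spin":0}]}}

```text
time_s: 6.93
position: [0.5804, -0.2202, 0.1262]
orientation: [[-0.224, 0.001, 0.974], [-0.974, -0.001, -0.224], [0.001, -1.0, 0.001]]
contact_force: [4.7, -7.4, -4.8]
opening: 0.0658
```

Call:
{"name": "jog_arm", "arguments": {"moves": [{"x":0.5,"y":0,"z":1,"spin":0},{"x":0,"y":-0.5,"z":1,"spin":0},{"x":0,"y":0,"z":1,"spin":0},{"x":0,"y":0,"z":1,"spin":0},{"x":0,"y":0,"z":0,"spin":0}]}}

```text
time_s: 7.35
position: [0.5807, -0.2196, 0.1303]
orientation: [[-0.22, 0.0, 0.975], [-0.975, 0.0, -0.22], [-0.0, -1.0, 0.0]]
contact_force: [0.6, -0.9, 0.4]
opening: 0.0663
```

The collar is free and the forces are near zero. Lifting it and carrying it to the mat.

Call:
{"name": "jog_arm", "arguments": {"moves": [{"x":0,"y":0,"z":10,"spin":0},{"x":0,"y":0,"z":15,"spin":0},{"x":0,"y":0,"z":20,"spin":0},{"x":0,"y":0,"z":25,"spin":0},{"x":0,"y":0,"z":30,"spin":0},{"x":-2,"y":10,"z":20,"spin":0},{"x":-2,"y":25,"z":10,"spin":0},{"x":-3,"y":35,"z":0,"spin":0.02},{"x":-3,"y":35,"z":0,"spin":0.02},{"x":-3,"y":35,"z":0,"spin":0.02},{"x":-3,"y":35,"z":0,"spin":0.02},{"x":-3,"y":35,"z":0,"spin":0.02},{"x":-3,"y":35,"z":0,"spin":0.02},{"x":-3,"y":35,"z":0,"spin":0.02},{"x":-3,"y":35,"z":0,"spin":0.02},{"x":-3,"y":35,"z":0,"spin":0.02},{"x":-3,"y":35,"z":0,"spin":0.02},{"x":-2,"y":35,"z":0,"spin":0},{"x":0,"y":30,"z":0,"spin":0},{"x":0,"y":20,"z":0,"spin":0}]}}

```text
time_s: 9.02
position: [0.5435, 0.2536, 0.2602]
orientation: [[-0.019, -0.001, 1.0], [-1.0, 0.001, -0.019], [-0.001, -1.0, -0.001]]
contact_force: [0.5, 0.7, -1.1]
opening: 0.0661
```

Call:
{"name": "jog_arm", "arguments": {"moves": [{"x":0,"y":0,"z":-30,"spin":0},{"x":0,"y":0,"z":-30,"spin":0},{"x":0,"y":0,"z":-30,"spin":0},{"x":0,"y":0,"z":-30,"spin":0},{"x":0,"y":0,"z":-30,"spin":0},{"x":0,"y":0,"z":-25,"spin":0},{"x":0,"y":0,"z":-15,"spin":0},{"x":0,"y":0,"z":-10,"spin":0},{"x":0,"y":0,"z":0,"spin":0},{"x":0,"y":0,"z":0,"spin":0}]}}

```text
time_s: 9.85
position: [0.5447, 0.2502, 0.0606]
orientation: [[-0.021, 0.0, 1.0], [-1.0, 0.0, -0.021], [-0.0, -1.0, 0.0]]
contact_force: [-0.0, 0.2, -0.4]
opening: 0.0658
```

Run:
```python
from h import *
b=grab('side','s3.png')['image'];s=bot.state()
print({k:np.round(s[k],3).tolist() for k in('time_s','position','orientation','contact_force','opening')})
cv2.imwrite('pics/crop3.png',cv2.resize(b[200:400,200:400],None,fx=3,fy=3,interpolation=cv2.INTER_CUBIC)[:,:,::-1])
```

```text
{'time_s': 9.9, 'position': [0.545, 0.25, 0.061], 'orientation': [[-0.021, 0.001, 1.0], [-1.0, 0.0, -0.021], [-0.0, -1.0, 0.001]], 'contact_force': [-0.429, -0.283, -0.444], 'opening': 0.066}
```

View pics/crop3.png

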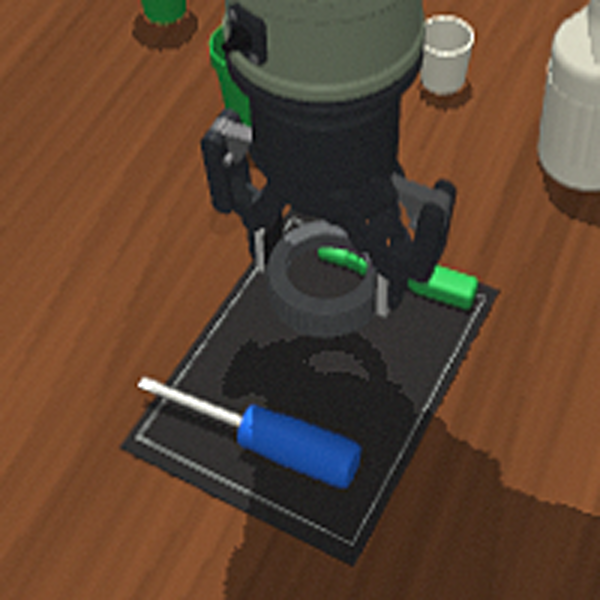

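The collar hangs level at crop (320,275) over the clear strip, between the finger (400,275) and the screwdriver (290,440). Lowering it.

Call:
{"name": "jog_arm", "arguments": {"moves": [{"x":0,"y":0,"z":-18,"spin":0},{"x":0,"y":0,"z":-16,"spin":0},{"x":0,"y":0,"z":-10,"spin":0},{"x":0,"y":0,"z":-6,"spin":0},{"x":0,"y":0,"z":-4,"spin":0},{"x":0,"y":0,"z":0,"spin":0},{"x":0,"y":0,"z":0,"spin":0}]}}

```text
time_s: 10.48
position: [0.5449, 0.2502, 0.0067]
orientation: [[-0.021, 0.001, 1.0], [-1.0, 0.0, -0.021], [-0.0, -1.0, 0.001]]
contact_force: [1.4, 0.1, -0.8]
opening: 0.0658
```

Call:
{"name": "jog_arm", "arguments": {"moves": [{"x":0,"y":0,"z":-1.5,"spin":0},{"x":0,"y":0,"z":-1.5,"spin":0},{"x":0,"y":0,"z":0,"spin":0},{"x":0,"y":0,"z":0,"spin":0}]}}

```text
time_s: 10.82
position: [0.5446, 0.2501, 0.0032]
orientation: [[-0.021, -0.0, 1.0], [-1.0, 0.0, -0.021], [-0.0, -1.0, -0.0]]
contact_force: [0.1, -0.4, -1.0]
opening: 0.066
```

Call:
{"name": "jog_arm", "arguments": {"moves": [{"x":0,"y":0,"z":-1,"spin":0},{"x":0,"y":0,"z":-1,"spin":0},{"x":0,"y":0,"z":0,"spin":0},{"x":0,"y":0,"z":0,"spin":0}]}}

```text
time_s: 11.15
position: [0.5445, 0.2501, 0.001]
orientation: [[-0.021, -0.0, 1.0], [-1.0, -0.0, -0.021], [0.0, -1.0, -0.0]]
contact_force: [0.1, 0.6, -0.4]
opening: 0.0659
```

Call:
{"name": "jog_arm", "arguments": {"moves": [{"x":0,"y":0,"z":-0.7,"spin":0},{"x":0,"y":0,"z":-0.7,"spin":0},{"x":0,"y":0,"z":0,"spin":0},{"x":0,"y":0,"z":0,"spin":0}]}}

```text
time_s: 11.48
position: [0.5446, 0.2501, 0.0001]
orientation: [[-0.021, 0.0, 1.0], [-1.0, 0.0, -0.021], [-0.0, -1.0, 0.0]]
contact_force: [-2.6, -0.3, 10.1]
opening: 0.066
```

Call:
{"name": "jog_arm", "arguments": {"moves": [{"x":0,"y":0,"z":-0.7,"spin":0},{"x":0,"y":0,"z":0,"spin":0},{"x":0,"y":0,"z":0,"spin":0}]}}

```text
time_s: 11.73
position: [0.5447, 0.2502, 0.0]
orientation: [[-0.021, 0.0, 1.0], [-1.0, 0.0, -0.021], [-0.0, -1.0, 0.0]]
contact_force: [-7.1, -1.9, 21.3]
opening: 0.0658
```

Contact came at the predicted height. Releasing, then rising toward the cup.

Call:
{"name": "jog_arm", "arguments": {"moves": [{"x":0,"y":0,"z":1,"spin":0},{"x":0,"y":0,"z":0,"spin":0},{"x":0,"y":0,"z":0,"spin":0},{"x":0,"y":0,"z":0,"spin":0},{"x":0,"y":0,"z":0,"spin":0},{"x":0,"y":0,"z":0,"spin":0},{"x":0,"y":0,"z":0,"spin":0},{"x":0,"y":0,"z":0,"spin":0}], "grip": 0}}

```text
time_s: 12.4
position: [0.5446, 0.2501, -0.0001]
orientation: [[-0.021, -0.0, 1.0], [-1.0, -0.0, -0.021], [0.0, -1.0, -0.0]]
contact_force: [0.2, 0.6, 0.1]
opening: 0.0855
```

Call:
{"name": "jog_arm", "arguments": {"moves": [{"x":0,"y":0,"z":6,"spin":0},{"x":0,"y":0,"z":14,"spin":0},{"x":0,"y":0,"z":30,"spin":0},{"x":0,"y":0,"z":40,"spin":0},{"x":0,"y":0,"z":40,"spin":0},{"x":0,"y":0,"z":30,"spin":0},{"x":14,"y":-24,"z":0,"spin":-0.1},{"x":14,"y":-24,"z":0,"spin":-0.1},{"x":14,"y":-24,"z":0,"spin":-0.1},{"x":14,"y":-24,"z":0,"spin":-0.1},{"x":14,"y":-24,"z":0,"spin":-0.1},{"x":14,"y":-24,"z":0,"spin":-0.1},{"x":14,"y":-24,"z":0,"spin":-0.1},{"x":14,"y":-24,"z":0,"spin":-0.06},{"x":14,"y":-24,"z":0,"spin":0},{"x":14,"y":-24,"z":0,"spin":0},{"x":8,"y":-13,"z":0,"spin":0},{"x":0,"y":0,"z":0,"spin":0},{"x":0,"y":0,"z":0,"spin":0}]}}

```text
time_s: 13.98
position: [0.6926, -0.0036, 0.1609]
orientation: [[-0.705, 0.0, 0.709], [-0.709, 0.0, -0.705], [-0.0, -1.0, 0.0]]
contact_force: [0.4, 0.1, -1.0]
opening: 0.0856
```

Run:
```python
from h import *
b=grab('side','s4.png')['image'];s=bot.state()
print({k:np.round(s[k],3).tolist() for k in('time_s','position','orientation','contact_force','opening','joints')})
cv2.imwrite('pics/crop4.png',cv2.resize(b[80:400,220:430],None,fx=1.8,fy=1.8,interpolation=cv2.INTER_CUBIC)[:,:,::-1])
```

```text
{'time_s': 14.033, 'position': [0.692, -0.002, 0.161], 'orientation': [[-0.704, 0.0, 0.71], [-0.71, 0.001, -0.704], [-0.001, -1.0, -0.0]], 'contact_force': [-0.896, 1.421, -0.732], 'opening': 0.085, 'joints': [-0.188, 1.017, 0.414, 1.068, -0.389, 1.127, -0.568]}
```

View pics/crop4.png

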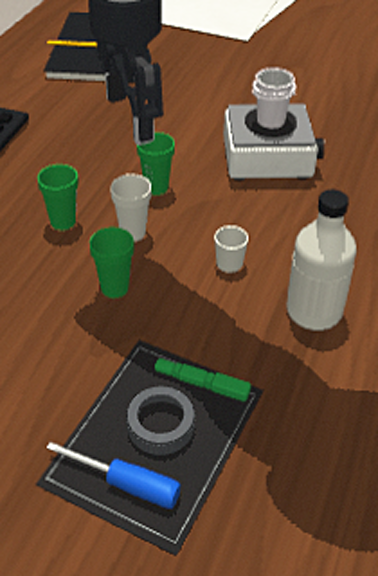

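The collar lies flat on the strip at crop (160,420). The holder neck is bare at (274,95) and the white cup is below the gripper at (130,200). Descending on the cup.

Call:
{"name": "jog_arm", "arguments": {"moves": [{"x":0,"y":0,"z":-30,"spin":0},{"x":0,"y":0,"z":-25,"spin":0},{"x":0,"y":0,"z":-20,"spin":0},{"x":0,"y":0,"z":-16,"spin":0},{"x":0,"y":0,"z":-10,"spin":0},{"x":0,"y":0,"z":0,"spin":0},{"x":0,"y":0,"z":0,"spin":0},{"x":0,"y":0,"z":0,"spin":0}]}}

```text
time_s: 14.7
position: [0.6931, -0.0026, 0.0604]
orientation: [[-0.704, 0.002, 0.71], [-0.71, 0.0, -0.704], [-0.001, -1.0, 0.001]]
contact_force: [0.3, 0.2, 1.1]
opening: 0.0858
```

Call:
{"name": "jog_arm", "arguments": {"moves": [{"x":0,"y":0,"z":0,"spin":0},{"x":0,"y":0,"z":0,"spin":0},{"x":0,"y":0,"z":0,"spin":0},{"x":0,"y":0,"z":0,"spin":0},{"x":0,"y":0,"z":0,"spin":0},{"x":0,"y":0,"z":0,"spin":0},{"x":0,"y":0,"z":0,"spin":0},{"x":0,"y":0,"z":0,"spin":0},{"x":0,"y":0,"z":0,"spin":0},{"x":0,"y":0,"z":0,"spin":0},{"x":0,"y":0,"z":0,"spin":0},{"x":0,"y":0,"z":0,"spin":0}], "grip": 0.55, "force": 25}}

```text
time_s: 15.7
position: [0.6929, -0.0029, 0.0597]
orientation: [[-0.704, 0.001, 0.71], [-0.71, 0.0, -0.704], [-0.001, -1.0, 0.0]]
contact_force: [-1.1, 0.3, 6.2]
opening: 0.0493
```

Run:
```python
from h import *
b=grab('side','s5.png')['image'];s=bot.state()
print({k:np.round(s[k],4).tolist() for k in('time_s','position','contact_force','opening')})
cv2.imwrite('pics/crop5.png',cv2.resize(b[100:260,220:340],None,fx=3.5,fy=3.5,interpolation=cv2.INTER_CUBIC)[:,:,::-1])
```

```text
{'time_s': 15.75, 'position': [0.6929, -0.0029, 0.0597], 'contact_force': [0.2148, 0.7797, 6.3635], 'opening': 0.0494}
```

View pics/crop5.png

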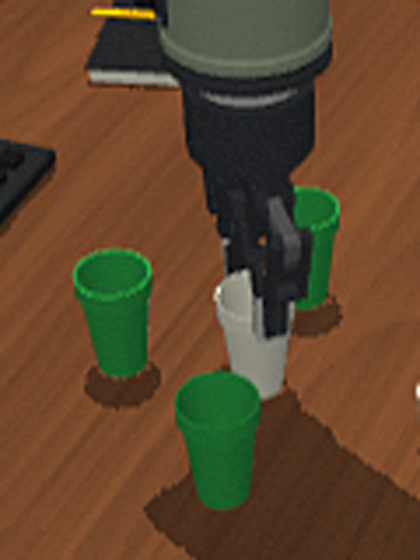

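Run:
```python
from h import *
f=grab('side')
for d in(.025,.031,.037):
  for z in(.055,.060,.065):
    print(d,z,(proj(f,[.693-.7*d,-.003+.7*d,z])-[220,100])*3.5)
print((proj(f,[.693,-.003,.076])-[220,100])*3.5, (proj(f,[.693,-.003,.0])-[220,100])*3.5)
```

```text
0.025 0.055 [268.77882799 340.1470323 ]
0.025 0.06 [268.56158273 334.09921403]
0.025 0.065 [268.34297315 328.00999651]
0.031 0.055 [272.07490289 345.85611654]
0.031 0.06 [271.86788501 339.80128057]
0.031 0.065 [271.65956156 333.70478969]
0.037 0.055 [275.400121   351.61541967]
0.037 0.06 [275.20353008 345.55370291]
0.037 0.065 [275.00569427 339.45007421]
[254.25739987 291.34078743] [258.085497   380.51695336]
```

The tips sit about 2 mm above the band's lower edge. Lifting and carrying to the holder.

Call:
{"name": "jog_arm", "arguments": {"moves": [{"x":0,"y":0,"z":15,"spin":0},{"x":0,"y":0,"z":25,"spin":0},{"x":0,"y":0,"z":30,"spin":0},{"x":0,"y":0,"z":35,"spin":0},{"x":0,"y":0,"z":35,"spin":0},{"x":0,"y":0,"z":25,"spin":0},{"x":-8,"y":-15,"z":0,"spin":0},{"x":-14,"y":-27,"z":0,"spin":0},{"x":-14,"y":-27,"z":0,"spin":0},{"x":-14,"y":-27,"z":0,"spin":0},{"x":-14,"y":-27,"z":0,"spin":0},{"x":-14,"y":-27,"z":0,"spin":0},{"x":-14,"y":-27,"z":0,"spin":0},{"x":-12,"y":-24,"z":0,"spin":0},{"x":-8,"y":-16,"z":0,"spin":0},{"x":0,"y":0,"z":0,"spin":0},{"x":0,"y":0,"z":0,"spin":0},{"x":0,"y":0,"z":0,"spin":0}], "force": 35, "grip": 0.55}}

```text
time_s: 17.3
position: [0.581, -0.2191, 0.224]
orientation: [[-0.703, 0.0, 0.711], [-0.711, 0.001, -0.703], [-0.001, -1.0, -0.0]]
contact_force: [-0.3, -0.1, -0.7]
opening: 0.049
```

Run:
```python
from h import *
f=grab('side','s6.png');b=f['image'];s=bot.state()
print({k:np.round(s[k],4).tolist() for k in('time_s','position','contact_force','opening')})
cv2.imwrite('pics/crop6.png',cv2.resize(b[40:190,310:430],None,fx=4,fy=4,interpolation=cv2.INTER_CUBIC)[:,:,::-1])
p=s['position']
print([((proj(f,q)-[310,40])*4).round().tolist() for q in([.5805,-.22,.138],[p[0],p[1],p[2]-.0597],[p[0],p[1],p[2]+.0163])])
```

```text
{'time_s': 17.35, 'position': [0.5811, -0.2188, 0.2239], 'contact_force': [0.4305, -0.0225, -0.0541], 'opening': 0.0489}
[[250.0, 330.0], [252.0, 292.0], [264.0, 173.0]]
```

View pics/crop6.png

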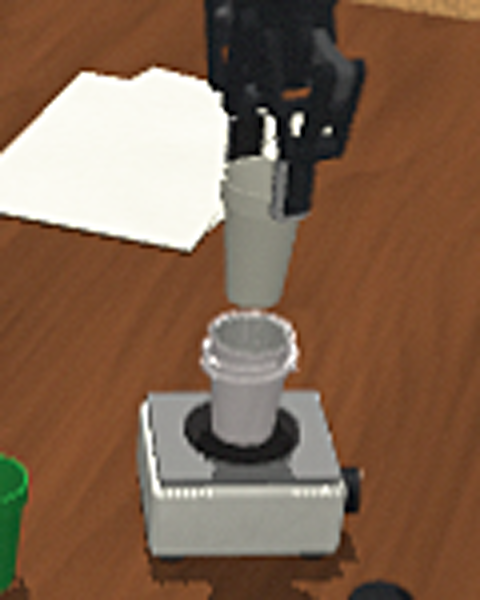

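Cup bottom (254,295) is over the holder mouth (250,333). Lowering it now.

Call:
{"name": "jog_arm", "arguments": {"moves": [{"x":-0.5,"y":-1,"z":-10,"spin":0},{"x":0,"y":0,"z":-10,"spin":0},{"x":0,"y":0,"z":-10,"spin":0},{"x":0,"y":0,"z":-10,"spin":0},{"x":0,"y":0,"z":0,"spin":0}]}}

```text
time_s: 17.77
position: [0.5794, -0.2203, 0.1814]
orientation: [[-0.704, -0.003, 0.71], [-0.71, 0.001, -0.704], [0.001, -1.0, -0.003]]
contact_force: [-0.7, -0.7, -0.7]
opening: 0.0489
```

Call:
{"name": "jog_arm", "arguments": {"moves": [{"x":0,"y":0,"z":-8,"spin":0},{"x":0,"y":0,"z":-8,"spin":0},{"x":0,"y":0,"z":-6,"spin":0},{"x":0,"y":0,"z":-4,"spin":0},{"x":0,"y":0,"z":-3,"spin":0},{"x":0,"y":0,"z":-2,"spin":0},{"x":0,"y":0,"z":0,"spin":0},{"x":0,"y":0,"z":0,"spin":0}]}}

```text
time_s: 18.43
position: [0.58, -0.2207, 0.1529]
orientation: [[-0.704, -0.0, 0.71], [-0.71, 0.001, -0.704], [-0.0, -1.0, -0.001]]
contact_force: [-0.5, 2.2, -2.7]
opening: 0.0489
```

Call:
{"name": "jog_arm", "arguments": {"moves": [{"x":0,"y":0.5,"z":-1,"spin":0},{"x":0,"y":0,"z":-1,"spin":0},{"x":0,"y":0,"z":-1,"spin":0},{"x":0,"y":0,"z":0,"spin":0},{"x":0,"y":0,"z":0,"spin":0}]}}

```text
time_s: 18.85
position: [0.5801, -0.2204, 0.15]
orientation: [[-0.704, 0.0, 0.71], [-0.71, 0.0, -0.704], [-0.0, -1.0, -0.0]]
contact_force: [-0.3, 2.5, 1.1]
opening: 0.0491
```

Call:
{"name": "jog_arm", "arguments": {"moves": [{"x":0,"y":0,"z":-1,"spin":0},{"x":0,"y":0,"z":-1,"spin":0},{"x":0,"y":0,"z":0,"spin":0},{"x":0,"y":0,"z":0,"spin":0}]}}

```text
time_s: 19.18
position: [0.5802, -0.2204, 0.148]
orientation: [[-0.704, 0.0, 0.71], [-0.71, 0.0, -0.704], [-0.0, -1.0, -0.0]]
contact_force: [-1.0, 3.8, 2.8]
opening: 0.0491
```

Call:
{"name": "jog_arm", "arguments": {"moves": [{"x":-0.3,"y":0.8,"z":0,"spin":0},{"x":0,"y":0,"z":-1,"spin":0},{"x":0,"y":0,"z":-1,"spin":0},{"x":0,"y":0,"z":0,"spin":0},{"x":0,"y":0,"z":0,"spin":0}]}}

```text
time_s: 19.6
position: [0.58, -0.2199, 0.1462]
orientation: [[-0.704, 0.001, 0.71], [-0.71, -0.001, -0.704], [-0.0, -1.0, 0.001]]
contact_force: [1.0, 0.5, 4.3]
opening: 0.049
```

Call:
{"name": "jog_arm", "arguments": {"moves": [{"x":0,"y":0,"z":-1,"spin":0},{"x":0,"y":0,"z":-1,"spin":0},{"x":0,"y":0,"z":0,"spin":0},{"x":0,"y":0,"z":0,"spin":0}]}}

```text
time_s: 19.93
position: [0.58, -0.2199, 0.1442]
orientation: [[-0.704, 0.001, 0.71], [-0.71, -0.0, -0.704], [-0.0, -1.0, 0.001]]
contact_force: [0.4, 0.7, 5.7]
opening: 0.049
```

Call:
{"name": "jog_arm", "arguments": {"moves": [{"x":0,"y":0,"z":-1,"spin":0},{"x":0,"y":0,"z":-1,"spin":0},{"x":0,"y":0,"z":0,"spin":0},{"x":0,"y":0,"z":0,"spin":0},{"x":0,"y":0,"z":0,"spin":0}]}}

```text
time_s: 20.35
position: [0.5801, -0.2199, 0.1424]
orientation: [[-0.704, 0.001, 0.71], [-0.71, -0.001, -0.704], [-0.0, -1.0, 0.001]]
contact_force: [0.7, 0.0, 8.0]
opening: 0.0489
```

Call:
{"name": "jog_arm", "arguments": {"moves": [{"x":0,"y":0,"z":0,"spin":0},{"x":0,"y":0,"z":0,"spin":0},{"x":0,"y":0,"z":0,"spin":0},{"x":0,"y":0,"z":0,"spin":0},{"x":0,"y":0,"z":0,"spin":0},{"x":0,"y":0,"z":0,"spin":0},{"x":0,"y":0,"z":0,"spin":0},{"x":0,"y":0,"z":0,"spin":0}], "grip": 0}}

```text
time_s: 21.02
position: [0.5798, -0.2196, 0.142]
orientation: [[-0.704, -0.0, 0.71], [-0.71, 0.0, -0.704], [0.0, -1.0, -0.0]]
contact_force: [1.0, -0.7, -0.7]
opening: 0.0856
```

Call:
{"name": "jog_arm", "arguments": {"moves": [{"x":0,"y":0,"z":6,"spin":0},{"x":0,"y":0,"z":14,"spin":0},{"x":0,"y":0,"z":30,"spin":0},{"x":0,"y":0,"z":35,"spin":0},{"x":0,"y":0,"z":35,"spin":0},{"x":-10,"y":25,"z":0,"spin":0},{"x":-15,"y":35,"z":0,"spin":0},{"x":-15,"y":35,"z":0,"spin":0},{"x":-15,"y":35,"z":0,"spin":0},{"x":-15,"y":35,"z":0,"spin":0},{"x":-15,"y":35,"z":0,"spin":0},{"x":0,"y":35,"z":0,"spin":0},{"x":0,"y":35,"z":0,"spin":0},{"x":0,"y":35,"z":0,"spin":0},{"x":0,"y":35,"z":0,"spin":0},{"x":0,"y":0,"z":0,"spin":0},{"x":0,"y":0,"z":0,"spin":0}]}}

```text
time_s: 22.43
position: [0.4946, 0.122, 0.2622]
orientation: [[-0.702, -0.0, 0.712], [-0.712, 0.0, -0.702], [-0.0, -1.0, -0.0]]
contact_force: [0.2, -0.7, -0.0]
opening: 0.0852
```

Run:
```python
from h import *
f=grab('side','s7.png');b=f['image'];t=grab('top','t7.png');a=t['image'];s=bot.state()
print({k:np.round(s[k],4).tolist() for k in('time_s','position','contact_force','opening')})
R=lambda im,x,y,w,h,s:cv2.resize(im[y:y+h,x:x+w],None,fx=s,fy=s,interpolation=cv2.INTER_CUBIC)
cv2.imwrite('pics/crop7.png',np.hstack([R(b,335,80,80,110,5),R(a,375,170,80,110,5)])[:,:,::-1])
for z in (.138,.144,.158): print(z,((proj(f,[.5805,-.22,z])-[335,80])*5).round(),((proj(t,[.5805,-.22,z])-[375,170])*5).round()+[400,0])
```

```text
{'time_s': 22.5333, 'position': [0.4949, 0.1197, 0.2623], 'contact_force': [0.2568, -1.1361, 0.1944], 'opening': 0.0855}
0.138 [188. 212.] [602. 173.]
0.144 [189. 202.] [604. 170.]
0.158 [191. 176.] [609. 165.]
```

View pics/crop7.png

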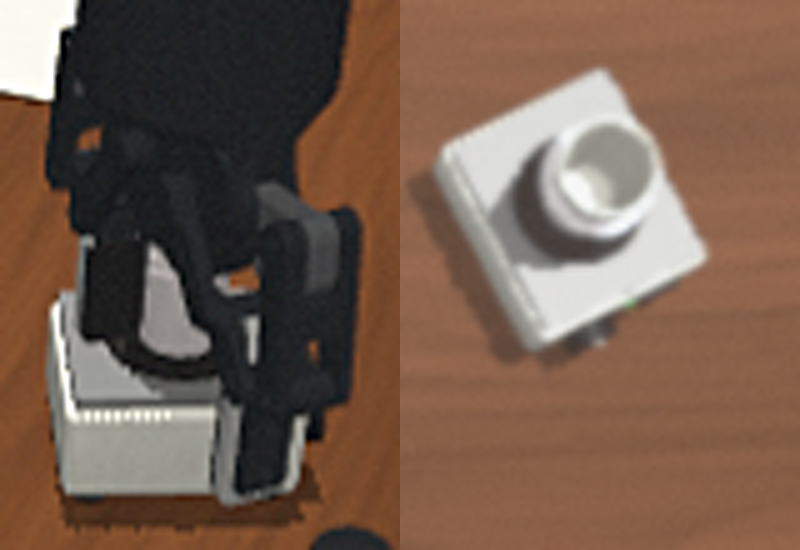

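The top view shows the cup seated with its rim at (607,167), against a predicted (609,165). The arm blocks the side view, so I'm moving it aside.

Call:
{"name": "jog_arm", "arguments": {"moves": [{"x":-20,"y":30,"z":0,"spin":0},{"x":-20,"y":30,"z":0,"spin":0},{"x":-20,"y":30,"z":0,"spin":0},{"x":-20,"y":30,"z":0,"spin":0},{"x":-20,"y":30,"z":0,"spin":0},{"x":-20,"y":30,"z":0,"spin":0},{"x":-20,"y":30,"z":0,"spin":0},{"x":-20,"y":30,"z":0,"spin":0},{"x":-20,"y":30,"z":0,"spin":0},{"x":-20,"y":30,"z":0,"spin":0},{"x":0,"y":0,"z":0,"spin":0},{"x":0,"y":0,"z":0,"spin":0}]}}

```text
time_s: 23.53
position: [0.2946, 0.4207, 0.2619]
orientation: [[-0.703, 0.0, 0.711], [-0.711, -0.0, -0.703], [0.0, -1.0, 0.0]]
contact_force: [1.2, -0.6, -0.1]
opening: 0.0853
```

Run:
```python
from h import *
f=grab('side','s8.png');b=f['image'];t=grab('top','t8.png');s=bot.state()
print({k:np.round(s[k],4).tolist() for k in('time_s','position','contact_force','opening')})
R=lambda im,x,y,w,h,s:cv2.resize(im[y:y+h,x:x+w],None,fx=s,fy=s,interpolation=cv2.INTER_CUBIC)
o=np.hstack([R(b,335,80,65,90,6),cv2.resize(b[100:400,220:420],(360,540))])
cv2.imwrite('pics/crop8.png',o[:,:,::-1])
# near-side silhouette points of edges, toward camera
o=np.array(f['cam_to_world'])[:2,3]-[.5805,-.22]; o/=np.linalg.norm(o)
for n,r,z in(('rim near',.0255,.138),('band low 6',.025,.144),('band low 2',.025,.140),('band low 10',.025,.148),('top c',0,.158)): print(n,((proj(f,[.5805+o[0]*r,-.22+o[1]*r,z])-[335,80])*6).round())
```

```text
{'time_s': 23.6333, 'position': [0.2959, 0.4192, 0.2622], 'contact_force': [-0.0918, 0.5755, 0.1122], 'opening': 0.0857}
rim near [222. 288.]
band low 6 [223. 274.]
band low 2 [223. 283.]
band low 10 [224. 265.]
top c [230. 211.]
```

View pics/crop8.png

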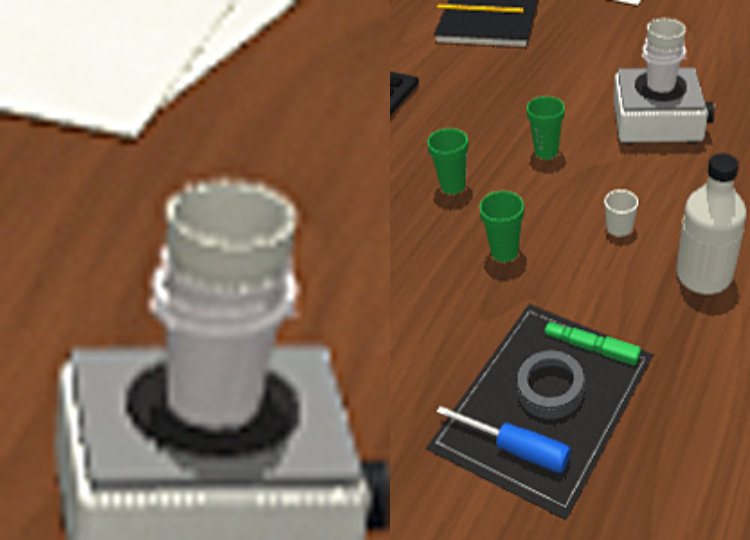

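The cup stands straight in the holder (rim centre about (231,217), predicted (230,211), within the side camera's known offset). The collar is flat on the clear strip and the other items haven't moved. Handing in.

```bash
python3 -c "
from workcell import bot
print(bot.hand_in())"
```

```text
the job is handed in; nothing more can be done
None
```

The job is handed in at about 24 s of the 62 s allowed. Hand-in reports no verdict, so the results below are from my own checks.

- **Collar:** I unscrewed it about 1.8 rad anticlockwise, rising with the thread, until it lifted with no force. It is set down flat and let go at about (0.545, 0.250), between the printed finger and the screwdriver. The side picture afterwards shows it flat there.
- **Cup:** The tall white cup is in the holder, pressed down with about 8 N and let go. From the arm's height readings, its rim band stands about 6 mm above the holder's rim. The last pictures show it straight and centred, and the other items look undisturbed.
- **Disagreement:** The side camera places the cup's rim about 6 px (roughly 2.5 mm) lower in the enlarged view than calculated. It showed a similar offset on the bare holder rim, so I took this as calibration error and did not correct for it.

The arm was parked clear with the gripper open, reading no contact.

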